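# Set the rotary table's dial to the long scale line and lock it

## Robot

A 6-joint arm with a two-finger parallel gripper is mounted at the origin on a cart in front of the work surface, level with it; the furniture and walls round the work are solid. World frame = base frame: x ahead of the robot, y to its left, z up, the work surface at z = 0. Lengths are in m, angles in rad, forces in N, time in s.
With the tool pointing down it reaches from about 0.3 to 0.825 m from the base axis. Payload 5.4 kg.
Tool frame: the origin (TCP) lies on the centre line of the jaws, within the pads' length; the fingertips stand bot.finger_overhang ahead of it and the grasp point (between the pads) lies 3 mm ahead of it (bot.finger_overhang is the distance from the TCP to the fingertips, in m); z points along the fingers, y is the line along which they close (so a half turn about z gives the same grasp; the last joint's range is limited). The gripper opens to 92 mm and grips with 3 to 60 N. Pads are 20 mm wide; open, the fingers measure 128 mm over their backs; the gripper's body (75 mm by 189 mm) begins 69 mm behind the grasp point.
Start: joints at [-0.21, 0.158, 1.597, -0, 1.386, -0.21], TCP at [0.575, -0, 0.199] pointing down, gripper open.
Joint ranges: [-2.91, 2.91], [-0.94, 2.29], [0.18, 2.7], [-1.29, 4.43], [0.17, 2.64], [-3, 3]. Speed limits (rad/s): [2.57, 2.57, 3.14, 3.14, 3.14, 3.14].

## Interface

Orientations are given as a 3x3 rotation matrix whose columns are the frame's x, y, z axes.
In Python, from bench import bot, vision gives the robot as it stands.
- The arm moves only by the shell command python3 -m creep 'ROWS' [FORCE]. ROWS is text: rows parted by semicolons, each of 7 numbers parted by spaces: the shift along the tool's x, y, z as a fraction of full scale, then the turn, a rotation vector about the tool's x, y, z as a fraction of full scale, then the closure, from 0 (fully open) to 1 (shut). A call has 1 to 10 rows; each row is the pose to reach, as a shift and turn from the pose commanded when the call began, along the tool's axes at that moment; what a row does not reach only later rows make up. Full scale, the value 1, is 25 cm for a shift and 90 degrees for a turn. A row lasts 1/8 s, in which the tool goes at most 62.5 mm and 10.7 degrees, less where a joint would pass 70% of its speed; a pose out of reach is approached as far as the arm can. A call with a number of a shift or a turn outside -1 to 1 is refused whole. A call with a gripper value outside its range is refused whole. The fingers move at their own pace and stop on an object; FORCE is the grip in N (left out, the last holds). Time passes only in rows, so rows that repeat a pose let the fingers close. It gives the time, the measured TCP pose, the force, the opening and the grip force at its end, in the units of the state.
- bot.read_state(): the state, without advancing time (a new reading comes with each control period).
- vision.camera(name): name is "scene" or "side" or "wrist"; returns a dict with "img" (384x512x3 uint8, red, green, blue), "fx", "fy", "cx", "cy" (pixels), "world_from_camera" (4x4, takes a point from camera to world coordinates); the wrist camera has in their place "T_tool_cam" (4x4, takes a point from camera to tool coordinates, whose origin is the TCP and whose axes are the flange's). Camera axes: x right, y up, looking along -z (the intrinsics and any distortion apply to the point x, -y, -z); pixel columns grow to the right and rows downward; lengths in m; the calibration is good to about 2 mm. A picture is of the moment at which its call begins: read the wrist's pose just before it. There is no depth.
- bot.finish_job(): hands the job in; it is judged then, once.
The state is a dict: "t": time; "q": joint angles; "joint_velocities": joint speeds; "effort": joint torques, N m; "tool_pos": TCP position; "ee_rot": TCP orientation; "force": force on the tool from outside, world axes, zero at the start; "torque": the same for the moment, N m; "gripper_width": finger opening in m; "grip_force": force on a finger pad.
Only numpy, scipy, OpenCV 4.12 (cv2) and the standard library are available. Lean on these libraries where they do the work, as an engineer would, in place of code of your own. Each camera call takes 0.05 s, during which the arm holds its last target. There are 200 camera calls.

## Task

On the small rotary table on the bench, push the dial's cross bar round with the fingertips, from one side at a time and never pinching it, until the white index line on the dial lines up with the one long line of the scale ring round it. Only then press the domed lock plunger at the corner of the table fully down with a fingertip, and come away clear. The dial must stay on the line, and the loose things round the table must be left where they are, neither picked up nor shoved aside.

Things in the scene. Friction and masses are not known exactly. Their poses are not given: they have to be found in the camera images.
- rotary_base: Fixed rotary table: an aluminium plate 180x180x12 mm lying on the bench; it cannot move. Origin: centre of its underside (on the bench, under the dial's axis); z up. In its middle turns the dial, a dark disc of radius 59 mm whose top is 26 mm above the bench, with a low boss (radius 14 mm, up to 32 mm above the bench) at the middle.
- dial (a joint): Angle of the dial about its vertical axis (rad), in the plate's frame, growing anticlockwise seen from above; at value q the index line points along the plate's +x axis turned by q. It turns either way, stops only at -6.5 and 6.5 rad, has light friction (0.06 N m), no spring, and stays where it is left.
- bar_centre (a point): Top centre of the dial's cross bar, on the dial's axis, 58 mm above the bench; x points along the index line, z up. The bar is a straight upright steel bar along this y axis across the dial: 112 mm long (56 mm each way), 13 mm thick, from the disc's top up to 58 mm above the bench. Fingers pressing on both its long sides at once count as pinching.
- index_mark (a point): Outer end of the index line, on the dial's rim, 60 mm from the axis, 26 mm above the bench. The index line is the only white line on the dark dial, 18x4 mm, radial, at right angles to the bar.
- target_line (a point): Inner end of the target line, 60 mm from the axis, 20 mm above the bench: the one long line (18x4.5 mm, dark) of the fixed aluminium scale ring (radius 61 to 81 mm) round the dial; the other scale lines are short (4 mm), 10 degrees apart. The index is set when index_mark stands over this point.
- lock (a joint): How far the lock plunger is pushed in (m): 0 standing proud, 0.008 fully down. It moves straight down against about 4 N of friction, has no spring and stays where it is left. It does not change how the dial turns.
- lock_top (a point): Top of the plunger's domed black head (31 mm wide), in a short steel collar (38 mm wide, rim 26 mm above the bench) at the plate's corner, 98 mm from the dial's axis; 38.5 mm above the bench when proud, 30.5 mm when fully down.
- screw_cup: Bystander: small round metal cup, 45 mm wide, 18 mm high, loose on the bench beside the rotary table. Origin at its underside. Leave it alone.
- nylon_roller: Bystander: white flanged roller standing on end, 21 mm wide, 26 mm high, loose on the bench beside the rotary table. Origin at its underside. Leave it alone.
- setting_block: Bystander: grey steel block with three holes, 25x50x38 mm, loose on the bench beside the rotary table. Origin at its underside. Leave it alone.
- loupe: Bystander: black eye loupe, 37 mm wide, 28 mm high, loose on the bench beside the rotary table. Origin at its underside. Leave it alone.
- lens_cap: Bystander: flat black lens cap, 34 mm wide, 8 mm high, loose on the bench beside the rotary table. Origin at its underside. Leave it alone.
- dial_indicator: Bystander: round dial gauge lying on its back, 104x56x22 mm, loose on the bench beside the rotary table. Origin at its underside. Leave it alone.
- green_tape: Bystander: roll of green tape lying flat, 78 mm wide, 24 mm high, loose on the bench beside the rotary table. Origin at its underside. Leave it alone.

How it is judged:
On the way, in this order (a step that is already met when the one before it is completed fails the run):
1. the index line stands at the long scale line (within 4 mm at the rim), dial at rest (horizontal distance between index_mark and target_line below 0.004 m and velocity of joint dial between -0.03 and 0.03 rad/s), for 0.2 s.
2. then the lock plunger is pressed down with the dial still on the line (horizontal distance between index_mark and target_line below 0.004 m and value of joint lock above 0.0065 m), for 0.1 s.
At the end, for the whole second after the job is handed in: The index line meets the long scale line within 4 mm at the rim (about 4 degrees), the dial is at rest, and the lock plunger is down by more than 6.5 of its 8 mm (all of step 2 and velocity of joint dial between -0.03 and 0.03 rad/s); the robot touches nothing.
It fails at once if the cross bar is pinched (fingers press on both of its sides at once) (contact force between the fingers and bar_face_a above 1 N and contact force between the fingers and bar_face_b above 1 N).
It fails at once if a bystander is picked up or shoved more than 20 mm (distance of any of screw_cup, nylon_roller, setting_block, loupe, lens_cap, dial_indicator, green_tape from where it was at the start of the episode above 0.02 m).
It also fails if it takes over 53 s, if anything falls off the work surface, if the arm or the gripper's body presses on something with over 40 N, if the wrist force passes 120 N, or if a joint passes its speed limit or range.

## Working session

There is one attempt and no reset: what is moved stays moved. The work goes in short steps, Python scripts to look and compute and a shell command to move; the robot and the scene stay as the last step left them, time stands still between calls to the robot, and variables do not carry over. Pictures are saved under pics/ and viewed, at most 10 in all, crops included, and the job is handed in when it is done.

```bash
mkdir -p pics; ls; python3 - <<'E'
from bench import bot, vision
import cv2,pickle
s=bot.read_state();print(s['t'],s['tool_pos'],s['ee_rot'],bot.finger_overhang,s['gripper_width'])
d={}
for n in("scene","side","wrist"):
    c=vision.camera(n);d[n]=c
    cv2.imwrite(f"pics/{n}0.png",c['img'][:,:,::-1]);print(n,{k:v for k,v in c.items() if k!='img'})
pickle.dump((s,d),open('v0.pkl','wb'))
a=cv2.resize(d['scene']['img'],(400,300));
import numpy as np
E
```

```text
pics
0.0 [5.74342636e-01 1.27480434e-04 1.98308376e-01] [[-1.67100921e-05  9.99998337e-01 -1.82363172e-03]
 [ 9.99999922e-01  1.74304042e-05  3.94972496e-04]
 [ 3.95003626e-04 -1.82362498e-03 -9.99998259e-01]] 0.022 0.09178966911925407
scene {'fx': 437.1260623573177, 'fy': 437.1260623573177, 'cx': 253.30415145917232, 'cy': 193.21574907066005, 'world_from_camera': array([[-0.7632015 ,  0.40302012, -0.50507252,  0.09760422],
       [-0.64610902, -0.48585473,  0.58863258,  0.50037497],
       [-0.00816109,  0.77557718,  0.63119999,  0.60670444],
       [ 0.        ,  0.        ,  0.        ,  1.        ]])}
side {'fx': 476.01714108419486, 'fy': 476.01714108419486, 'cx': 259.865190438998, 'cy': 194.5448586497659, 'world_from_camera': array([[-0.86304636,  0.31416771, -0.39553713,  0.12606019],
       [-0.50464354, -0.50209911,  0.70230434,  0.72364813],
       [ 0.0220425 ,  0.80572647,  0.59187751,  0.68029685],
       [ 0.        ,  0.        ,  0.        ,  1.        ]])}
wrist {'fx': 275.6128754447947, 'fy': 275.6128754447947, 'cx': 249.9769760079835, 'cy': 189.39773389422524, 'T_tool_cam': array([[ 3.83552363e-04,  9.59319889e-01,  2.82321098e-01,
         7.95737964e-02],
       [ 9.99999117e-01, -8.81815124e-06, -1.32860278e-03,
        -5.56271883e-05],
       [-1.27206552e-03,  2.82321359e-01, -9.59319046e-01,
        -1.84967461e-01],
       [ 0.00000000e+00,  0.00000000e+00,  0.00000000e+00,
         1.00000000e+00]])}
```

View pics/scene0.png

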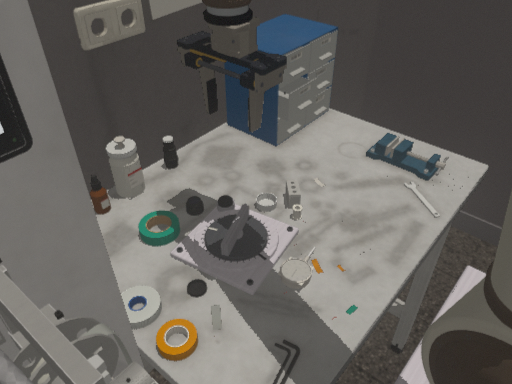

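View pics/wrist0.png

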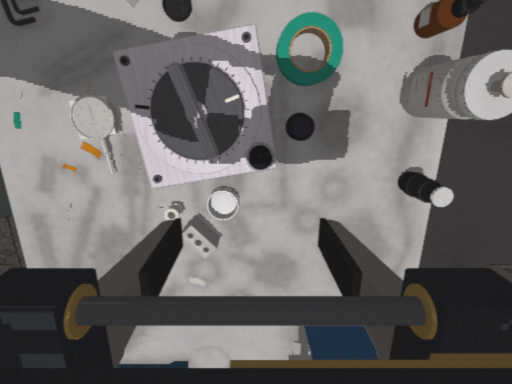

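View pics/side0.png

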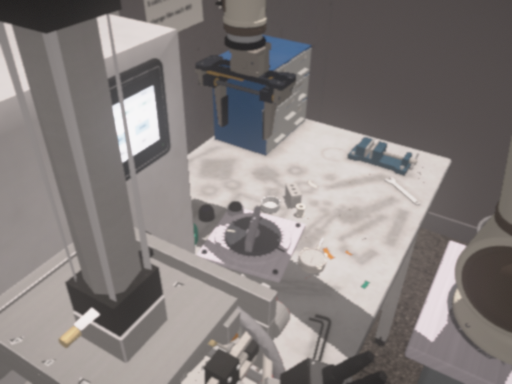

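Wrist view (x right, y up): dial centre ≈(198,110); index line ≈(232,98); long line ≈(142,107); lock head ≈(260,157). The scene view shows the dial at ≈(237,237), and the side view at ≈(253,235). I'll zoom in next to get exact pixels.

```bash
python3 - <<'E'
import cv2,pickle,numpy as np
s,d=pickle.load(open('v0.pkl','rb'))
w=d['wrist']['img'][15:200,105:290,::-1]; c=d['scene']['img'][180:290,170:305,::-1]
a=cv2.resize(w,None,fx=2.2,fy=2.2,interpolation=cv2.INTER_CUBIC)
b=cv2.resize(c,None,fx=2.9,fy=2.9,interpolation=cv2.INTER_CUBIC)
o=np.zeros((407,a.shape[1]+b.shape[1],3),np.uint8);o[:a.shape[0],:a.shape[1]]=a;o[:b.shape[0],a.shape[1]:]=b
cv2.imwrite('pics/z1.png',o);print(a.shape,b.shape)
E
```

```text
(407, 407, 3) (319, 392, 3)
```

View pics/z1.png

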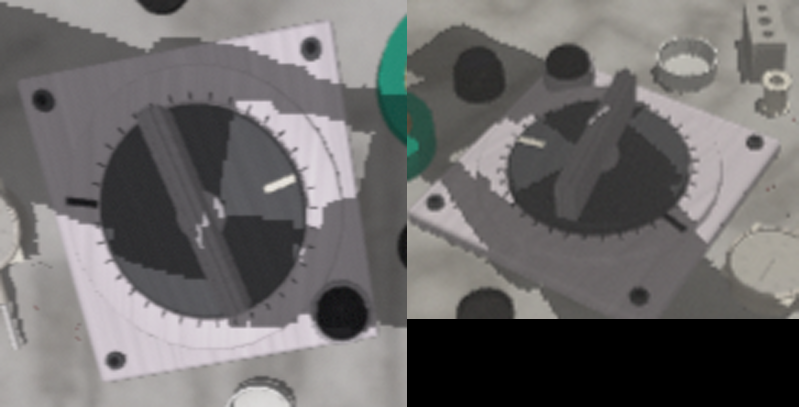

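Zoom, left (wrist): index (265,190)–(294,178), long line (97,204)–(67,201), lock (341,313), and disc centre ≈(203,210). Zoom, right (scene): index outer end (516,138), long line (666,214)–(686,228), and lock (569,58).

```bash
cat > h.py <<'E'
import numpy as np
def Twc(s,c):
    if 'world_from_camera' in c: return c['world_from_camera']
    T=np.eye(4);T[:3,:3]=s['ee_rot'];T[:3,3]=s['tool_pos'];return T@c['T_tool_cam']
def ray(s,c,u,v):
    T=Twc(s,c);r=T[:3,:3]@np.array([(u-c['cx'])/c['fx'],-(v-c['cy'])/c['fy'],-1]);return T[:3,3],r
def onz(s,c,u,v,z):
    o,r=ray(s,c,u,v);return o+r*(z-o[2])/r[2]
def tri(a,b):
    (o,r),(p,q)=a,b;r=r/np.linalg.norm(r);q=q/np.linalg.norm(q)
    t=np.linalg.lstsq(np.c_[r,-q],p-o,rcond=None)[0];A=o+r*t[0];B=p+q*t[1];return (A+B)/2,np.linalg.norm(A-B)
E
python3 - <<'E'
import pickle,cv2;from h import *
np.set_printoptions(precision=4,suppress=True)
s,d=pickle.load(open('v0.pkl','rb'));W=d['wrist'];S=d['scene']
w=lambda X,Y:(105+X/2.2,15+Y/2.2); c=lambda X,Y:(170+(X-407)/2.9,180+Y/2.9)
for n,a,b in [('idx_out',(294,178),(516,138)),('idx_in',(265,190),(545,145)),('tgt_in',(97,204),(666,214)),('tgt_out',(67,201),(686,228)),('lock',(341,313),(569,50)),('bar1',(149,108),(568,190)),('bar2',(238,310),(625,72)),('disc',(203,210),(600,168))]:
    print(n,*tri(ray(s,W,*w(*a)),ray(s,S,*c(*b))))
C=np.array([onz(s,W,*w(*p),.012) for p in [(20,80),(332,20),(376,330),(104,381)]]);print(C,'side',np.linalg.norm(np.roll(C,-1,0)-C,axis=1))
P=C.mean(0);print('plate centre',P)
Cs=np.array([onz(s,S,*c(*p),.012) for p in [(409,212),(777,143)]]);print('scene corners',Cs)
D=onz(s,W,*w(203,210),.026);print('disc',D)
# long-line by line: fixed heights
for n,a,z in [('io',(294,178),.026),('ii',(265,190),.026),('ti',(97,204),.02),('to',(67,201),.02),('lock',(341,313),.0385)]:
    p=onz(s,W,*w(*a),z);v=(p-P)[:2];print(n,p,np.linalg.norm(v),np.degrees(np.arctan2(v[1],v[0])))
print('bottle base',onz(s,W,420,90,0),'small',onz(s,W,405,180,0), 'roof',onz(s,W,480,85,.12))
E
```

```text
idx_out [0.561  0.0949 0.027 ] 0.0015137189337246706
idx_in [0.5437 0.0875 0.0255] 0.0013256365896135926
tgt_in [0.4464 0.0799 0.0199] 0.0013420600683379936
tgt_out [0.4293 0.0814 0.0202] 0.0017227035060548685
lock [0.5859 0.0195 0.0408] 0.0034878424076753923
bar1 [0.4874 0.1255 0.0503] 0.0036798676617391998
bar2 [0.5294 0.0237 0.0542] 0.0027299757055718474
disc [0.5065 0.076  0.0189] 0.0028257249474929573
[[ 0.408   0.1466  0.012 ]
 [ 0.5815  0.1762  0.012 ]
 [ 0.6099  0.0053  0.012 ]
 [ 0.4374 -0.0278  0.012 ]] side [0.176  0.1732 0.1757 0.1768]
plate centre [0.5092 0.0751 0.012 ]
scene corners [[ 0.5777  0.1772  0.012 ]
 [ 0.4346 -0.0242  0.012 ]]
disc [0.5087 0.0772 0.026 ]
io [0.5605 0.0944 0.026 ] 0.054779317791984 20.60274185235798
ii [0.5441 0.088  0.026 ] 0.03722072528540224 20.251113215886352
ti [0.4469 0.0804 0.02  ] 0.06254437644284895 175.11975636314514
to [0.4298 0.082  0.02  ] 0.0796714803589491 174.9849752680964
lock [0.5871 0.0205 0.0385] 0.0950902894709524 -35.01012731906789
bottle base [0.7972 0.1029 0.    ] small [ 0.7969 -0.0188  0.    ] roof [0.7805 0.0998 0.12  ]
```

```bash
python3 -m creep '0.2 -0.1 0.1 0 0 0.1 1; 0.4 -0.2 0.2 0 0 0.22 1; 0.47 -0.225 0.25 0 0 0.33 1; 0.47 -0.225 0.25 0 0 0.44 1; 0.47 -0.225 0.25 0 0 0.55 1; 0.47 -0.225 0.25 0 0 0.66 1; 0.47 -0.225 0.25 0 0 0.76 1; 0.47 -0.225 0.25 0 0 0.76 1; 0.47 -0.225 0.25 0 0 0.76 1; 0.47 -0.225 0.25 0 0 0.76 1' 8
python3 - <<'E'
from bench import bot,vision;import cv2,pickle
from h import *
s=bot.read_state();c=vision.camera('wrist');cv2.imwrite('pics/w2.png',c['img'][:,:,::-1]);pickle.dump((s,c),open('v2.pkl','wb'))
print(s['tool_pos'],s['ee_rot'],s['gripper_width'],s['q'])
E
```

```text
t: 1.4
tool_pos: [0.5187, 0.1175, 0.1368]
ee_rot: [[0.929, 0.369, -0.0], [0.369, -0.929, -0.0], [-0.0, -0.0, -1.0]]
force: [-0.3, -0.0, 0.2]
gripper_width: 0.0006
grip_force: 0.0
[0.51870331 0.11747729 0.13676138] [[ 9.29251623e-01  3.69447446e-01 -7.58453436e-05]
 [ 3.69447447e-01 -9.29251626e-01 -6.85226485e-06]
 [-7.30109606e-05 -2.16533903e-05 -9.99999997e-01]] 0.0005561412271848242 [-4.66850621e-03  1.03850001e-01  1.78463998e+00 -7.58569406e-06
  1.25317848e+00  1.18771586e+00]
```

View pics/w2.png

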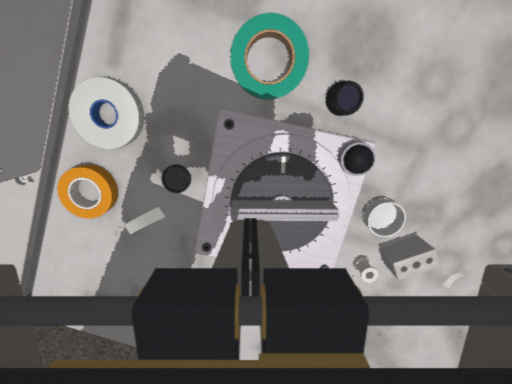

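The bar runs level at row ≈211, from columns 238 to 338, and the index stands straight up at (283,160), so the yaw is right. I'll check the bar's position from this view before going down.

```bash
python3 - <<'E'
import pickle;from h import *
np.set_printoptions(precision=4,suppress=True)
s,c=pickle.load(open('v2.pkl','rb'));R=s['ee_rot'];p0=s['tool_pos']
for n,u,v,z in [('barL',238,211,.058),('barR',338,211,.058),('lock',358,157,.0385),('io',283,152,.026),('ii',283,172,.026)]:
    p=onz(s,c,u,v,z);print(n,p,'tool',R.T@(p-p0))
s0,d=pickle.load(open('v0.pkl','rb'))
w=lambda X,Y:(105+X/2.2,15+Y/2.2)
print('tri lock',tri(ray(s,c,358,157),ray(s0,d['wrist'],*w(341,313))),'bar',tri(ray(s,c,238,211),ray(s0,d['wrist'],*w(149,108))))
print('idx',tri(ray(s,c,283,152),ray(s0,d['wrist'],*w(294,178))))
E
```

```text
barL [0.4952 0.1209 0.058 ] tool [-0.0205 -0.0118  0.0788]
barR [0.533 0.026 0.058] tool [-0.0205  0.0903  0.0788]
lock [0.5896 0.0249 0.0385] tool [0.0317 0.1122 0.0983]
io [0.5645 0.097  0.026 ] tool [0.035  0.0359 0.1108]
ii [0.5443 0.0882 0.026 ] tool [0.013  0.0367 0.1108]
tri lock (array([0.5886, 0.0172, 0.0203]), np.float64(0.0016940069651439833)) bar (array([0.496, 0.123, 0.068]), np.float64(0.0060437487090522065))
idx (array([0.5613, 0.0946, 0.0094]), np.float64(0.003142328982370351))
```

```bash
python3 -m creep '0 0.01 0.15 0 0 0 1; 0 0.01 0.308 0 0 0 1; 0 0.01 0.308 0 0 0 1; -0.02 0.01 0.308 0 0 0 1; -0.036 0.01 0.308 0 0 0 1'
python3 - <<'E'
import numpy as np
cx,cy=-.0165,.0365
for k in range(1,11):
    f=np.radians(7*k);print(7*k,round(7*k/90,3),np.round([(cx-cx*np.cos(f)-cy*np.sin(f))/.25,(cy+cx*np.sin(f)-cy*np.cos(f))/.25],3))
E
```

```text
t: 2.08
tool_pos: [0.5126, 0.1117, 0.0619]
ee_rot: [[0.93, 0.368, 0.004], [0.368, -0.93, -0.0], [0.003, 0.001, -1.0]]
force: [-0.3, -0.3, 0.3]
gripper_width: 0.0004
grip_force: 0.0
7 0.078 [-0.018 -0.007]
14 0.156 [-0.037 -0.012]
21 0.233 [-0.057 -0.014]
28 0.311 [-0.076 -0.014]
35 0.389 [-0.096 -0.011]
42 0.467 [-0.115 -0.007]
49 0.544 [-0.133  0.   ]
56 0.622 [-0.15  0.01]
63 0.7 [-0.166  0.021]
70 0.778 [-0.181  0.034]
```

```bash
python3 -m creep '-0.018 -0.007 0 0 0 -0.078 1; -0.037 -0.012 0 0 0 -0.156 1; -0.057 -0.014 0 0 0 -0.233 1; -0.076 -0.014 0 0 0 -0.311 1; -0.096 -0.011 0 0 0 -0.389 1; -0.115 -0.007 0 0 0 -0.467 1; -0.133 0 0 0 0 -0.544 1; -0.15 0.01 0 0 0 -0.622 1; -0.166 0.021 0 0 0 -0.7 1; -0.166 0.021 0 0 0 -0.7 1'
python3 - <<'E'
from bench import bot,vision;import cv2,pickle
s=bot.read_state();c=vision.camera('wrist');cv2.imwrite('pics/w3.png',c['img'][:,:,::-1]);pickle.dump((s,c),open('v3.pkl','wb'))
E
```

```text
t: 3.32
tool_pos: [0.4753, 0.0915, 0.0611]
ee_rot: [[0.096, 0.995, 0.002], [0.995, -0.096, -0.0], [0.0, 0.002, -1.0]]
force: [0.3, 0.1, 0.0]
gripper_width: 0.0005
grip_force: 0.0
```

View pics/w3.png

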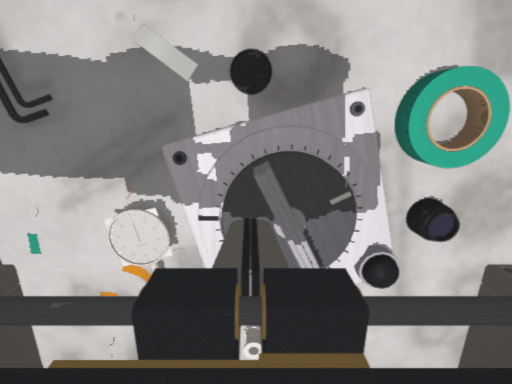

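The picture shows the dial has not turned. The index is still at ≈(340,198) and the bar runs (262,165)–(318,268). I'll check where the fingertip really is relative to the bar.

```bash
python3 - <<'E'
import pickle,cv2;from h import *
from bench import bot,vision
np.set_printoptions(precision=4,suppress=True)
s,c=pickle.load(open('v3.pkl','rb'));R=s['ee_rot'];p0=s['tool_pos'];Ti=np.linalg.inv(c['T_tool_cam'])
for p in [(0,0,.022),(.01,0,.022),(-.01,0,.022),(0,.018,.022),(0,-.018,.022)]:
    q=Ti@np.r_[p,1];print('tip',p,c['cx']+c['fx']*q[0]/-q[2],c['cy']-c['fy']*q[1]/-q[2])
for n,u,v,z in [('barA',262,165,.058),('barB',318,268,.058),('io',350,194,.026),('ii',331,203,.026),('ti',219,217,.02),('to',200,217,.02),('lock',381,269,.0385)]:
    p=onz(s,c,u,v,z);print(n,p,'tool',R.T@(p-p0))
sc=vision.camera('scene')['img'];sd=vision.camera('side')['img']
o=np.hstack([cv2.resize(sc[150:290,150:340],None,fx=2.1,fy=2.1,interpolation=2),cv2.resize(sd[150:290,160:350],None,fx=2.1,fy=2.1,interpolation=2)])
cv2.imwrite('pics/z3.png',o[:,:,::-1]);print(o.shape, bot.read_state()['tool_pos'])
E
```

```text
tip (0, 0, 0.022) 249.64538582350778 211.75619998478078
tip (0.01, 0, 0.022) 249.64592065308642 199.92691839356564
tip (-0.01, 0, 0.022) 249.64486448002023 223.2871982060125
tip (0, 0.018, 0.022) 272.09011113051054 211.75418854303598
tip (0, -0.018, 0.022) 227.19590930046857 211.758211852318
barA [0.4879 0.1323 0.058 ] tool [0.0419 0.0086 0.0031]
barB [0.5244 0.0471 0.058 ] tool [-0.0394  0.0531  0.0032]
io [0.5601 0.0942 0.026 ] tool [0.0108 0.084  0.0353]
ii [0.5441 0.0877 0.026 ] tool [0.0028 0.0688 0.0352]
ti [0.4474 0.0819 0.02  ] tool [-0.0122 -0.027   0.041 ]
to [0.4308 0.0835 0.02  ] tool [-0.0122 -0.0437  0.041 ]
lock [0.5827 0.028  0.0385] tool [-0.0529  0.1129  0.0228]
(294, 798, 3) [0.4752 0.0917 0.0605]
```

View pics/z3.png

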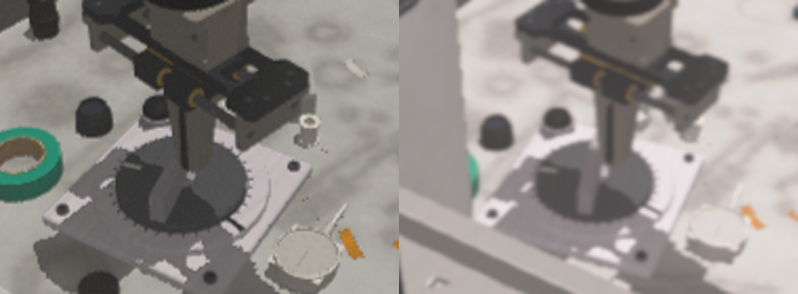

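```bash
python3 - <<'E'
import pickle;from h import *
np.set_printoptions(precision=4,suppress=True)
s0,d=pickle.load(open('v0.pkl','rb'))
for n,x0,off in (('scene',150,0),('side',160,399)):
    c=d[n];M=np.linalg.inv(c['world_from_camera'])
    for p in [(.475,.0915,.039),(.485,.0915,.039),(.465,.0915,.039),(.475,.0915,.08),(.507,.075,.058),(.4874,.1255,.055),(.561,.0949,.026)]:
        q=M@np.r_[p,1];u=c['cx']+c['fx']*q[0]/-q[2];v=c['cy']-c['fy']*q[1]/-q[2]
        print(n,p,np.round([off+(u-x0)*2.1,(v-150)*2.1]))
c=d['scene']
for z in(.03,.04,.05,.06,.07):print(z,onz(s0,c,150+197/2.1,150+172/2.1,z))
b=lambda X,Y:(150+X/2.1,150+Y/2.1); e=lambda X,Y:(160+(X-399)/2.1,150+Y/2.1)
print('tip tri',tri(ray(s0,c,*b(197,172)),ray(s0,d['side'],*e(618,165))))
E
```

```text
scene (0.475, 0.0915, 0.039) [195. 195.]
scene (0.485, 0.0915, 0.039) [186. 190.]
scene (0.465, 0.0915, 0.039) [203. 200.]
scene (0.475, 0.0915, 0.08) [193. 160.]
scene (0.507, 0.075, 0.058) [179. 152.]
scene (0.4874, 0.1255, 0.055) [156. 197.]
scene (0.561, 0.0949, 0.026) [122. 164.]
side (0.475, 0.0915, 0.039) [613. 187.]
side (0.485, 0.0915, 0.039) [604. 183.]
side (0.465, 0.0915, 0.039) [622. 190.]
side (0.475, 0.0915, 0.08) [614. 154.]
side (0.507, 0.075, 0.058) [593. 151.]
side (0.4874, 0.1255, 0.055) [583. 190.]
side (0.561, 0.0949, 0.026) [536. 168.]
0.03 [0.4982 0.0622 0.03  ]
0.04 [0.4912 0.0698 0.04  ]
0.05 [0.4843 0.0774 0.05  ]
0.06 [0.4773 0.085  0.06  ]
0.07 [0.4704 0.0926 0.07  ]
tip tri (array([0.4685, 0.0945, 0.072 ]), np.float64(0.0008408842736311697))
```

```bash
python3 - <<'E'
import pickle,cv2;from h import *
np.set_printoptions(precision=4,suppress=True)
s0,d=pickle.load(open('v0.pkl','rb'));s3,c3=pickle.load(open('v3.pkl','rb'))
Z=np.array([.507,.075,0]);A=lambda r,a,z:Z+[r*np.cos(np.radians(a)),r*np.sin(np.radians(a)),z]
y=9.8
obj={'c1':A(.1273,y+135,.012),'c2':A(.1273,y+45,.012),'c3':A(.1273,y-45,.012),'c4':A(.1273,y-135,.012),'io':A(.06,21.5,.026),'ii':A(.042,21.5,.026),'ti':A(.06,174.8,.02),'to':A(.078,174.8,.02)}
w=lambda X,Y:(105+X/2.2,15+Y/2.2)
im0={'c1':w(20,80),'c2':w(332,20),'c3':w(376,330),'c4':w(104,381),'io':w(294,178),'ii':w(265,190),'ti':w(97,204),'to':w(67,201)}
im3={'c1':(163,148),'c2':(366,88),'io':(350,194),'ii':(331,203),'ti':(219,217),'to':(200,217)}
for s,c,im in((s0,d['wrist'],im0),(s3,c3,im3)):
    K=np.array([[c['fx'],0,c['cx']],[0,c['fy'],c['cy']],[0,0,1]]);k=list(im)
    T=Twc(s,c);F=np.diag([1,-1,-1.]);R=(T[:3,:3]@F).T;t=-R@T[:3,3];r0=cv2.Rodrigues(R)[0]
    O=np.array([obj[i] for i in k]);I=np.array([im[i] for i in k])
    pr=cv2.projectPoints(O,r0,t,K,None)[0][:,0];print('resid reported pose\n',pr-I)
    ok,r,tt=cv2.solvePnP(O,I,K,None,r0.copy(),t.reshape(3,1).copy(),True,cv2.SOLVEPNP_ITERATIVE)
    R2=cv2.Rodrigues(r)[0];print('cam pnp',(-R2.T@tt).ravel(),'reported',T[:3,3],'drot',cv2.Rodrigues(R2@R.T)[0].ravel());print((cv2.projectPoints(O,r,tt,K,None)[0][:,0]-I).std())
E
```

```text
resid reported pose
 [[-4.3316 -1.6346]
 [-0.8926 -2.6769]
 [ 0.7189  2.6648]
 [-2.6167  0.8454]
 [ 1.8844 -2.2673]
 [ 1.5316 -2.0691]
 [ 0.2779 -0.0319]
 [-0.4157 -0.022 ]]
cam pnp [0.5828 0.0862 0.3901] reported [0.5746 0.0796 0.3833] drot [0.0147 0.0166 0.0091]
1.2095462730032824
resid reported pose
 [[-5.2427 -2.8469]
 [ 4.0717 -2.6533]
 [ 3.313  -3.5358]
 [ 2.2702 -3.2303]
 [ 0.043   1.5268]
 [-1.3746  1.6444]]Traceback (most recent call last):
  File "<stdin>", line 15, in <module>
cv2.error: OpenCV(4.12.0) /io/opencv/modules/calib3d/src/solvepnp.cpp:835: error: (-215:Assertion failed) ( (npoints >= 4) || (npoints == 3 && flags == SOLVEPNP_ITERATIVE && useExtrinsicGuess) || (npoints >= 3 && flags == SOLVEPNP_SQPNP) ) && npoints == std::max(ipoints.checkVector(2, CV_32F), ipoints.checkVector(2, CV_64F)) in function 'solvePnPGeneric'
```

```bash
python3 - <<'E'
import pickle,cv2;from h import *
from bench import bot,vision
np.set_printoptions(precision=4,suppress=True)
s0,d=pickle.load(open('v0.pkl','rb'));s=bot.read_state();print(s['tool_pos'],s['force'],s['t'])
sc=vision.camera('scene')['img'];w=vision.camera('wrist');
df=cv2.absdiff(sc,d['scene']['img']).max(2)
# lower boundary of change per column, near the finger
for u in range(228,262,2):
    col=sc[200:262,u].max(1);dd=df[200:262,u]>18
    print(u,''.join('#' if x else '.' for x in dd))
E
```

```text
[0.4752 0.0917 0.0605] [ 0.1816 -0.4877 -0.6485] 3.475
228 .......#..###################.................................
230 ###....#.#################....................................
232 .........#########..#.........................................
234 ##############.###..##........................................
236 #############################.................................
238 ###############################...#...........................
240 ##########......................####..........................
242 ######..........................####.#####....................
244 #####.....................###.#############...................
246 ######..................#####################.................
248 ###############...##......####################................
250 ################..........######################..............
252 ###############.##..........#####################..#..........
254 .#######......................########################..#.....
256 ...#####........................#####################..####...
258 ##########.......................##################....######.
260 ####.######........................##############...###.######
```

```bash
python3 - <<'E'
import cv2,numpy as np
from bench import vision
sc=vision.camera('scene')['img'][185:265,195:275];sd=vision.camera('side')['img'][185:265,215:295]
o=np.hstack([cv2.resize(i,(400,400),interpolation=2) for i in(sc,sd)])
o=np.clip(o*1.5,0,255).astype(np.uint8);cv2.imwrite('pics/z4.png',o[:,:,::-1])
E
```

```text
(no output)
```

View pics/z4.png

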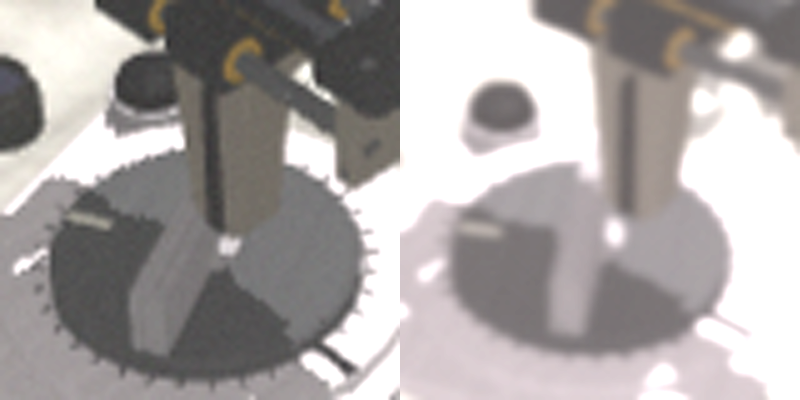

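The zoom shows the fingertip at scene crop (222,235) and side crop (625,215). It triangulates to about 70 mm high, so the closed fingers passed above the 58 mm bar. I'll go back to the starting side and feel downward in small steps.

```bash
python3 -m creep '0.02 0.03 -0.03 0 0 0.1 1; 0.05 0.06 -0.03 0 0 0.2 1; 0.08 0.1 -0.03 0 0 0.3 1; 0.1 0.13 -0.03 0 0 0.4 1; 0.123 0.164 -0.03 0 0 0.5 1; 0.123 0.164 -0.03 0 0 0.6 1; 0.123 0.164 -0.03 0 0 0.7 1; 0.123 0.164 0 0 0 0.7 1; 0.123 0.164 0 0 0 0.7 1'
python3 -m creep '0 0 0.012 0 0 0 1; 0 0 0.024 0 0 0 1; 0 0 0.024 0 0 0 1'
python3 -m creep '0 0 0.016 0 0 0 1; 0 0 0.032 0 0 0 1; 0 0 0.032 0 0 0 1'
```

```text
t: 4.8
tool_pos: [0.5175, 0.1185, 0.0588]
ee_rot: [[0.929, 0.37, -0.002], [0.37, -0.929, -0.0], [-0.002, -0.001, -1.0]]
force: [-0.3, 0.4, -0.3]
gripper_width: 0.0006
grip_force: 0.0
t: 5.18
tool_pos: [0.5181, 0.1184, 0.0535]
ee_rot: [[0.93, 0.368, -0.001], [0.368, -0.93, -0.0], [-0.001, -0.0, -1.0]]
force: [-0.4, 0.3, 0.1]
gripper_width: 0.0005
grip_force: 0.0
t: 5.55
tool_pos: [0.5179, 0.1184, 0.0453]
ee_rot: [[0.93, 0.368, -0.001], [0.368, -0.93, 0.0], [-0.001, -0.0, -1.0]]
force: [-0.3, 1.0, -0.3]
gripper_width: 0.0002
grip_force: 0.0
```

```bash
python3 -m creep '0 0 0.016 0 0 0 1; 0 0 0.024 0 0 0 1; 0 0 0.024 0 0 0 1'
python3 - <<'E'
import pickle,cv2;from h import *
from bench import bot,vision
np.set_printoptions(precision=4,suppress=True)
s=bot.read_state();print(s['tool_pos'],s['force'])
S,D=vision.camera('scene'),vision.camera('side');w=vision.camera('wrist')
pickle.dump((s,S,D,w),open('v5.pkl','wb'))
o=np.hstack([cv2.resize(S['img'][185:265,195:275],(400,400),interpolation=2),cv2.resize(D['img'][185:265,215:295],(400,400),interpolation=2)])
cv2.imwrite('pics/z5.png',np.clip(o*1.5,0,255).astype(np.uint8)[:,:,::-1])
E
```

```text
t: 5.92
tool_pos: [0.5182, 0.1185, 0.0396]
ee_rot: [[0.93, 0.368, -0.0], [0.368, -0.93, 0.0], [-0.0, -0.0, -1.0]]
force: [0.7, 1.0, -0.7]
gripper_width: 0.0008
grip_force: 0.0
[0.5182 0.1185 0.0396] [ 0.6838  1.0254 -0.6598]
```

View pics/z5.png

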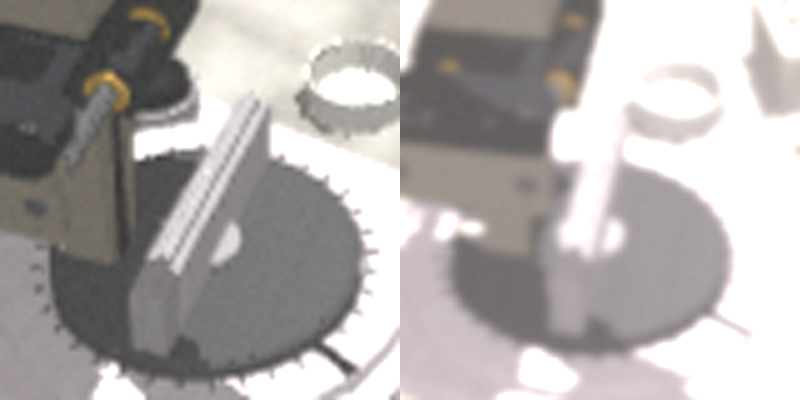

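The finger now stands left of the bar. Its lower edge is at scene crop ≈(120,262) and side crop ≈(535,252), and the bar's near top end is at (160,262). I'll triangulate the tip.

```bash
python3 - <<'E'
import pickle;from h import *
np.set_printoptions(precision=4,suppress=True)
s,S,D,w=pickle.load(open('v5.pkl','rb'))
a=lambda X,Y:(195+X/5,185+Y/5);b=lambda X,Y:(215+(X-400)/5,185+Y/5)
for n,p,q in[('tipcorner',(120,263),(532,254)),('bar near top L',(140,258),(551,245)),('bar near bot',(150,352),(565,333)),('bar far top',(250,95),(612,105))]:
    P,e=tri(ray(s,S,*a(*p)),ray(s,D,*b(*q)));print(n,P,e,'tool',s['ee_rot'].T@(P-s['tool_pos']))
M=np.linalg.inv(S['world_from_camera']);N=np.linalg.inv(D['world_from_camera'])
for z in(-.01,0,.01,.022):
  for x,y in((.01,-.018),(-.01,-.018),(-.01,.018)):
    P=np.r_[s['tool_pos']+s['ee_rot']@[x,y,z],1]
    q=M@P;r=N@P;print(z,x,y,np.round([(S['cx']-S['fx']*q[0]/q[2]-195)*5,(S['cy']+S['fy']*q[1]/q[2]-185)*5,(D['cx']-D['fx']*r[0]/r[2]-215)*5+400,(D['cy']+D['fy']*r[1]/r[2]-185)*5]))
E
```

```text
tipcorner [0.5054 0.1202 0.0548] 1.1820779796794235e-05 tool [-0.0113 -0.0063 -0.0152]
bar near top L [0.4982 0.1172 0.0601] 0.0008095269868679091 tool [-0.019  -0.0062 -0.0205]
bar near bot [0.4853 0.1278 0.0284] 0.000530850257209948 tool [-0.0271 -0.0208  0.0112]
bar far top [0.5222 0.03   0.0641] 0.0011751959925862007 tool [-0.0288  0.0838 -0.0246]
-0.01 0.01 -0.018 [ 53. 282. 474. 277.]
-0.01 -0.01 -0.018 [105. 295. 523. 283.]
-0.01 -0.01 0.018 [143. 228. 540. 224.]
0 0.01 -0.018 [ 55. 302. 474. 296.]
0 -0.01 -0.018 [107. 315. 524. 302.]
0 -0.01 0.018 [144. 247. 540. 243.]
0.01 0.01 -0.018 [ 57. 321. 474. 314.]
0.01 -0.01 -0.018 [109. 334. 524. 320.]
0.01 -0.01 0.018 [145. 266. 540. 261.]
0.022 0.01 -0.018 [ 60. 344. 475. 336.]
0.022 -0.01 -0.018 [111. 357. 524. 342.]
0.022 -0.01 0.018 [147. 289. 540. 283.]
```

```bash
python3 -m creep '0 0 0.016 0 0 0 1; 0 0 0.024 0 0 0 1; 0 0 0.024 0 0 0 1'
python3 -m creep '0 0 0.014 0 0 0 1; 0 0 0.026 0 0 0 1; 0 0 0.026 0 0 0 1'
```

```text
t: 6.45
tool_pos: [0.5181, 0.1184, 0.0335]
ee_rot: [[0.93, 0.368, -0.001], [0.368, -0.93, -0.0], [-0.001, -0.0, -1.0]]
force: [-0.1, -0.1, 0.1]
gripper_width: 0.0005
grip_force: 0.0
t: 6.82
tool_pos: [0.518, 0.1185, 0.0269]
ee_rot: [[0.93, 0.368, -0.001], [0.368, -0.93, -0.0], [-0.001, -0.0, -1.0]]
force: [-0.1, -0.4, 0.3]
gripper_width: 0.0004
grip_force: 0.0
```

```bash
cat > idx.py <<'E'
import cv2,sys;from h import *
from bench import bot,vision
Z=np.array([.507,.075])
def blobs(s,c,thr=150):
    im=c['img'].astype(int);m=(cv2.morphologyEx(im.min(2).astype(np.uint8),cv2.MORPH_TOPHAT,np.ones((15,15),np.uint8))>45).astype(np.uint8)
    n,l,st,ce=cv2.connectedComponentsWithStats(m);out=[]
    for i in range(1,n):
        if not 12<=st[i,4]<250: continue
        v,u=np.where(l==i);P=np.array([onz(s,c,a,b,.026)[:2] for a,b in zip(u,v)])-Z
        ev,V=np.linalg.eigh(np.cov(P.T));k=P.mean(0);r=np.hypot(*k);a=np.degrees(np.arctan2(k[1],k[0]))
        L=4*np.sqrt(ev[1]);Wd=4*np.sqrt(ev[0]);ax=V[:,1]*np.sign(V[:,1]@k)
        if .035<r<.07: out.append((round(r,3),round(a,1),'axis',round(np.degrees(np.arctan2(ax[1],ax[0])),1),'LxW',round(L,3),round(Wd,3)))
    return out
if __name__=='__main__':
    s=bot.read_state();print(s['t'],s['tool_pos'].round(4),s['force'].round(1))
    for n in('wrist','scene','side'):
        c=vision.camera(n);print(n,*blobs(s,c),sep='\n  ')
        cv2.imwrite(f'pics/last_{n}.png',c['img'][:,:,::-1])
E
python3 -m creep '-0.02 0 0 0 0 0 1; -0.039 0 0 0 0 0 1; -0.057 -0.007 0 0 0 -0.078 1; -0.076 -0.012 0 0 0 -0.156 1; -0.096 -0.014 0 0 0 -0.233 1; -0.115 -0.014 0 0 0 -0.311 1; -0.115 -0.014 0 0 0 -0.311 1'; python3 idx.py
```

```text
t: 7.7
tool_pos: [0.4901, 0.111, 0.0275]
ee_rot: [[0.649, 0.76, 0.0], [0.76, -0.649, -0.0], [0.0, 0.0, -1.0]]
force: [0.0, -0.0, 0.6]
gripper_width: 0.0003
grip_force: 0.0
7.7 [0.4901 0.111  0.0275] [ 0.  -0.   0.6]
wrist
  (np.float64(0.063), np.float64(59.3), 'axis', np.float64(142.9), 'LxW', np.float64(0.01), np.float64(0.002))
  (np.float64(0.063), np.float64(69.9), 'axis', np.float64(148.6), 'LxW', np.float64(0.008), np.float64(0.003))
  (np.float64(0.047), np.float64(49.0), 'axis', np.float64(49.5), 'LxW', np.float64(0.021), np.float64(0.005))
  (np.float64(0.063), np.float64(80.4), 'axis', np.float64(147.0), 'LxW', np.float64(0.005), np.float64(0.003))
  (np.float64(0.062), np.float64(92.1), 'axis', np.float64(7.6), 'LxW', np.float64(0.009), np.float64(0.003))
  (np.float64(0.044), np.float64(17.3), 'axis', np.float64(29.6), 'LxW', np.float64(0.016), np.float64(0.008))
  (np.float64(0.06), np.float64(122.2), 'axis', np.float64(-148.5), 'LxW', np.float64(0.049), np.float64(0.006))
  (np.float64(0.061), np.float64(-5.9), 'axis', np.float64(-94.6), 'LxW', np.float64(0.013), np.float64(0.004))
  (np.float64(0.061), np.float64(-18.0), 'axis', np.float64(58.2), 'LxW', np.float64(0.011), np.float64(0.005))
  (np.float64(0.061), np.float64(-30.9), 'axis', np.float64(-120.1), 'LxW', np.float64(0.018), np.float64(0.006))
  (np.float64(0.042), np.float64(171.4), 'axis', np.float64(-134.0), 'LxW', np.float64(0.006), np.float64(0.003))
  (np.float64(0.062), np.float64(-77.0), 'axis', np.float64(-104.2), 'LxW', np.float64(0.012), np.float64(0.005))
scene
side
```

```bash
sed -i 's/if .035<r<.07:/if .035<r<.07 and .015<L<.026 and .003<Wd<.0075 and abs((np.degrees(np.arctan2(ax[1],ax[0]))-a+180)%360-180)<9:/' idx.py
python3 -m creep '-0.018 -0.007 0 0 0 -0.078 1; -0.037 -0.012 0 0 0 -0.156 1; -0.057 -0.014 0 0 0 -0.233 1; -0.076 -0.014 0 0 0 -0.311 1; -0.096 -0.011 0 0 0 -0.389 1; -0.115 -0.007 0 0 0 -0.467 1; -0.133 0 0 0 0 -0.544 1; -0.15 0.01 0 0 0 -0.622 1; -0.166 0.021 0 0 0 -0.7 1; -0.181 0.034 0 0 0 -0.778 1'; python3 idx.py
```

```text
t: 9.1
tool_pos: [0.4674, 0.0715, 0.0274]
ee_rot: [[-0.496, 0.868, -0.0], [0.868, 0.496, 0.001], [0.001, 0.0, -1.0]]
force: [-0.4, 3.2, 0.6]
gripper_width: 0.0005
grip_force: 1.1
9.1 [0.4674 0.0715 0.0274] [-0.4  3.2  0.6]
wrist
  (np.float64(0.047), np.float64(118.8), 'axis', np.float64(119.3), 'LxW', np.float64(0.021), np.float64(0.005))
scene
side
```

```bash

python3 -m creep '-0.018 -0.007 0 0 0 -0.078 1; -0.037 -0.012 0 0 0 -0.156 1; -0.057 -0.014 0 0 0 -0.233 1; -0.076 -0.014 0 0 0 -0.311 1; -0.096 -0.011 0 0 0 -0.389 1; -0.115 -0.007 0 0 0 -0.467 1; -0.129 -0.002 0 0 0 -0.522 1; -0.14 0.004 0 0 0 -0.578 1; -0.145 0.007 0 0 0 -0.6 1; -0.145 0.007 0 0 0 -0.6 1'; python3 idx.py
```

```text
t: 10.5
tool_pos: [0.4866, 0.0404, 0.0271]
ee_rot: [[-0.994, 0.113, -0.001], [0.113, 0.994, -0.0], [0.001, -0.0, -1.0]]
force: [-1.4, -0.5, -0.7]
gripper_width: 0.0005
grip_force: 0.6
10.5 [0.4866 0.0404 0.0271] [-1.4 -0.5 -0.7]
wrist
  (np.float64(0.047), np.float64(173.8), 'axis', np.float64(173.4), 'LxW', np.float64(0.022), np.float64(0.005))
scene
side
```

```bash

python3 -m creep '0.03 0 0 0 0 0 1; 0.08 0 0 0 0 0 1; 0.08 0 -0.2 0 0 0 1; 0.08 0 -0.4 0 0 0 1; 0.08 0 -0.44 0 0 0 1; 0.08 0 -0.44 0 0 0 1'; python3 idx.py
python3 - <<'E'
import cv2,pickle;from h import *
from bench import bot
im=cv2.imread('pics/last_wrist.png')
from bench import vision
s=bot.read_state();c=vision.camera('wrist');pickle.dump((s,c),open('v6.pkl','wb'))
T=np.linalg.inv(Twc(s,c))
for p in((.447,.080,.02),(.507,.075,.026),(.587,.019,.0385)):
    q=T@np.r_[p,1];print(p,c['cx']-c['fx']*q[0]/q[2],c['cy']+c['fy']*q[1]/q[2])
cv2.imwrite('pics/w6.png',cv2.resize(im,(800,600),interpolation=2))
E
```

```text
t: 11.4
tool_pos: [0.4669, 0.0428, 0.1375]
ee_rot: [[-0.994, 0.111, 0.001], [0.111, 0.994, -0.0], [-0.001, 0.0, -1.0]]
force: [-0.4, -0.3, 0.7]
gripper_width: 0.0003
grip_force: 0.0
11.4 [0.4669 0.0428 0.1375] [-0.4 -0.3  0.7]
wrist
  (np.float64(0.048), np.float64(173.4), 'axis', np.float64(171.6), 'LxW', np.float64(0.021), np.float64(0.006))
scene
  (np.float64(0.047), np.float64(174.7), 'axis', np.float64(167.3), 'LxW', np.float64(0.017), np.float64(0.006))
side
(0.447, 0.08, 0.02) 281.5832313436064 162.47338817506628
(0.507, 0.075, 0.026) 281.947086387392 215.33806737984256
(0.587, 0.019, 0.0385) 241.42978455181898 286.5616092175143
```

View pics/w6.png

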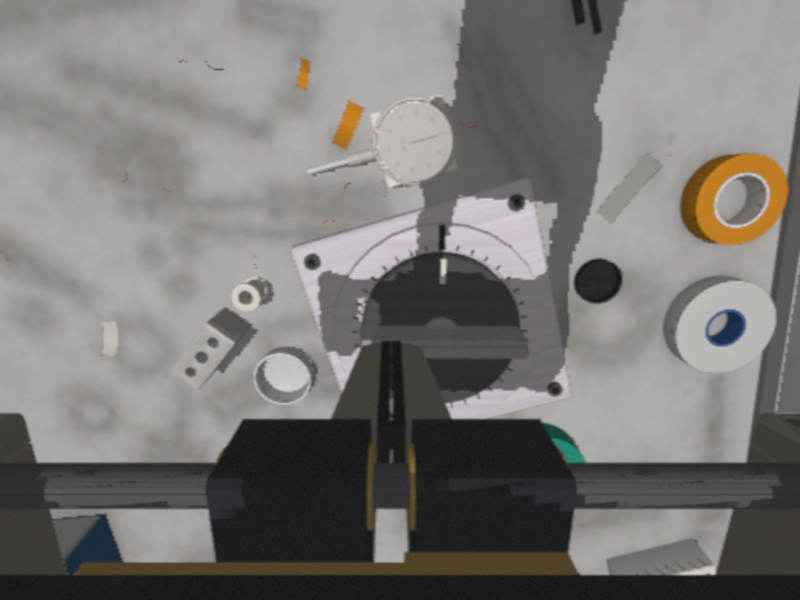

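The index line at (443,270) and the long line at (442,236) are in one line, so the dial is set. Next is the lock.

```bash

python3 -m creep '-0.16 -0.014 0 0 0 0 1; -0.32 -0.028 0 0 0 0 1; -0.45 -0.04 0 0 0 0 1; -0.488 -0.042 0 0 0 0 1; -0.488 -0.042 0 0 0 0 1; -0.488 -0.042 0.15 0 0 0 1; -0.488 -0.042 0.3 0 0 0 1; -0.488 -0.042 0.36 0 0 0 1; -0.488 -0.042 0.36 0 0 0 1'
python3 -m creep '0 0 0.02 0 0 0 1; 0 0 0.04 0 0 0 1; 0 0 0.04 0 0 0 1'
```

```text
t: 12.72
tool_pos: [0.5858, 0.0191, 0.0467]
ee_rot: [[-0.994, 0.111, -0.002], [0.111, 0.994, 0.0], [0.002, 0.0, -1.0]]
force: [-0.5, -0.5, 0.3]
gripper_width: 0.0003
grip_force: 0.0
t: 13.1
tool_pos: [0.5872, 0.0187, 0.0374]
ee_rot: [[-0.994, 0.111, 0.0], [0.111, 0.994, -0.0], [-0.0, -0.0, -1.0]]
force: [-0.5, -0.5, -0.1]
gripper_width: 0.0008
grip_force: 0.0
```

Going down in small steps, watching the force.

```bash

python3 -m creep '0 0 0.016 0 0 0 1; 0 0 0.032 0 0 0 1; 0 0 0.032 0 0 0 1' | grep -E 'pos|force'
python3 -m creep '0 0 0.012 0 0 0 1; 0 0 0.02 0 0 0 1; 0 0 0.02 0 0 0 1'| grep -E 'pos|force'
```

```text
tool_pos: [0.5866, 0.0188, 0.0287]
force: [-0.4, -0.0, 0.2]
grip_force: 0.0
tool_pos: [0.5869, 0.0187, 0.024]
force: [0.1, 0.7, 0.9]
grip_force: 0.0
```

```bash

for i in 1; do :; done
python3 -m creep '0 0 0.008 0 0 0 1; 0 0 0.012 0 0 0 1; 0 0 0.012 0 0 0 1' | grep -E 'pos|force:'
python3 -m creep '0 0 0.008 0 0 0 1; 0 0 0.012 0 0 0 1; 0 0 0.012 0 0 0 1'| grep -E 'pos|force:'
```

```text
tool_pos: [0.5873, 0.0187, 0.0216]
force: [-0.8, 0.5, 3.8]
grip_force: 1.7
tool_pos: [0.5873, 0.0187, 0.0182]
force: [0.3, 0.6, 2.9]
grip_force: 1.3
```

```bash

python3 -m creep '0 0 0.008 0 0 0 1; 0 0 0.012 0 0 0 1; 0 0 0.012 0 0 0 1' | grep -E 'pos|force:'
```

```text
tool_pos: [0.5873, 0.0187, 0.0154]
force: [0.7, 0.4, 4.0]
grip_force: 1.8
```

```bash

python3 -m creep '0 0 0.006 0 0 0 1; 0 0 0.01 0 0 0 1; 0 0 0.01 0 0 0 1; 0 0 0.01 0 0 0 1' | grep -E 'pos|force:'
```

```text
tool_pos: [0.5875, 0.0187, 0.0151]
force: [-6.5, -0.2, 18.4]
grip_force: 9.1
```

The force rose to 18 N after ≈8 mm of travel, so the plunger is at its stop. Coming away clear and checking the dial.

```bash

python3 -m creep '0 0 -0.1 0 0 0 1; 0 0 -0.3 0 0 0 1; 0.2 0 -0.5 0 0 0 1; 0.35 0 -0.5 0 0 0 1; 0.4 0 -0.5 0 0 0 1; 0.4 0 -0.5 0 0 0 1; 0.4 0 -0.5 0 0 0 1' | grep -E 't:|pos|force:'; python3 idx.py
python3 - <<'E'
import cv2,pickle;from h import *
s0,d=pickle.load(open('v0.pkl','rb'))
a=d['scene']['img'];b=cv2.imread('pics/last_scene.png')[:,:,::-1]
# lock head bottom/top rows (dark) in scene along its column
for u in(224,226,228):
    print(u,'before',a[186:214,u].max(1),'after',b[186:214,u].max(1))
E
```

```text
t: 16.35
tool_pos: [0.4883, 0.0296, 0.1372]
ee_rot: [[-0.994, 0.112, -0.001], [0.112, 0.994, 0.0], [0.001, 0.0, -1.0]]
force: [-0.2, -0.2, -0.6]
grip_force: 0.0
16.35 [0.4883 0.0296 0.1372] [-0.2 -0.2 -0.6]
wrist
  (np.float64(0.047), np.float64(173.7), 'axis', np.float64(174.3), 'LxW', np.float64(0.021), np.float64(0.006))
scene
  (np.float64(0.045), np.float64(175.1), 'axis', np.float64(170.9), 'LxW', np.float64(0.024), np.float64(0.007))
side
224 before [165 165 164 161 160 158 154 154 136  80  49  47  47  46  47  47  47  49
  46  46  47  64  88  86  90  99 104 104] after [167 166 167 165 162 161 159 155 153 149 143 120  63  53  52  53  54  56
  52  56  56  88 118  89  95 111 107 106]
226 before [163 164 162 158 155 152 151 147 132  78  47  48  45  49  48  51  47  47
  48  45  48  65  87  86  93 106 102 104] after [167 164 164 162 157 156 154 149 146 142 137 112  63  54  52  53  56  56
  57  55  61  92 118  89  95 108 107 107]
228 before [158 156 156 154 151 147 146 142 134 106  54  49  48  48  48  47  46  47
  45  47  55  74  86  88  97 103 105 105] after [161 160 158 156 154 151 148 143 141 144 146 130  74  55  54  52  55  56
  55  55  72 100  90 105 124 106 107 108]
```

```bash
python3 - <<'E'
import pickle;from h import *
s,d=pickle.load(open('v0.pkl','rb'));c=d['scene'];M=np.linalg.inv(c['world_from_camera'])
def v(p):
    q=M@np.r_[p,1];return c['cy']+c['fy']*q[1]/q[2]
# back rim of head, away from camera
b=np.array([.587,.0187]);e=b-np.array(c['world_from_camera'][:2,3]);e/=np.linalg.norm(e)
p=b+.0*e
print(v([*p,.0385])-v([*p,.0305]))
E
```

```text
-3.006233158602214
```

Image shift gives about 7 mm. I'll press once more, slightly harder, to be sure.

```bash

python3 -m creep '-0.2 0 0 0 0 0 1; -0.4 0 0 0 0 0 1; -0.4 0 0 0 0 0 1; -0.4 0 0.2 0 0 0 1; -0.4 0 0.4 0 0 0 1; -0.4 0 0.46 0 0 0 1; -0.4 0 0.48 0 0 0 1; -0.4 0 0.495 0 0 0 1; -0.4 0 0.505 0 0 0 1; -0.4 0 0.505 0 0 0 1' | grep -E 'pos|force:'
python3 -m creep '0 0 -0.1 0 0 0 1; 0 0 -0.3 0 0 0 1; 0.2 0 -0.5 0 0 0 1; 0.35 0 -0.5 0 0 0 1; 0.4 0 -0.5 0 0 0 1; 0.4 0 -0.5 0 0 0 1; 0.4 0 -0.5 0 0 0 1' | grep -E 't:|pos|force:'; python3 idx.py
python3 - <<'E'
import cv2
b=cv2.imread('pics/last_scene.png')
for u in(224,226,228): print(b[194:200,u].max(1))
E
```

```text
tool_pos: [0.589, 0.0184, 0.0152]
force: [-4.6, -0.2, 11.5]
grip_force: 5.7
t: 18.62
tool_pos: [0.4887, 0.0296, 0.1365]
ee_rot: [[-0.994, 0.112, 0.0], [0.112, 0.994, -0.0], [-0.0, -0.0, -1.0]]
force: [1.2, 0.4, -0.1]
grip_force: 0.0
18.625 [0.4887 0.0296 0.1365] [ 1.2  0.4 -0.1]
wrist
  (np.float64(0.047), np.float64(173.8), 'axis', np.float64(175.5), 'LxW', np.float64(0.021), np.float64(0.006))
scene
  (np.float64(0.045), np.float64(175.0), 'axis', np.float64(171.9), 'LxW', np.float64(0.024), np.float64(0.007))
side
[152 149 142 120  62  52]
[144 142 137 112  66  54]
[142 144 146 130  71  51]
```

The tool stopped at the same height again and the image did not change, so the plunger is on its stop and the dial has held.

```bash
python3 -c "
from bench import bot;print(bot.finish_job())"
```

```text
the job is handed in; nothing more can be done
None
```

I turned the dial until its index met the long line (about 1° off by my measurement), pressed the lock plunger to its stop, left the bystanders untouched as far as I could tell, came clear and handed the job in; no verdict came back.

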